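# Sweep the locker tokens through the gate into the counting box

## Robot

A 6-joint arm with a two-finger parallel gripper is mounted at the origin on the work surface. World frame = base frame: x ahead of the robot, y to its left, z up, the work surface at z = 0. Lengths are in m, angles in rad, forces in N, time in s.
With the tool pointing down it reaches from about 0.375 to 0.9 m from the base axis. Payload 3.1 kg.
Tool frame: the origin (TCP) lies between the finger pads; the fingertips stand 19 mm ahead of it and the grasp point (between the pads) is the TCP; z points along the fingers, y is the direction in which the jaws open and shut (so a half turn about z gives the same grasp; the last joint's range is limited). The gripper opens to 87 mm and grips with 3 to 60 N. Pads are 19 mm wide; open, the fingers measure 117 mm over their backs; the gripper's body (75 mm by 190 mm) begins 51 mm behind the grasp point.
Start: joints at [1.171, 0.527, 1.433, -0, 1.181, -0.178], TCP at [0.137, 0.61, 0.203] pointing down, gripper open.
Joint ranges: [-3.08, 3.08], [-0.75, 2.2], [0.22, 2.44], [-1.43, 4.57], [0, 2.65], [-2.85, 2.85]. Speed limits (rad/s): [2.79, 2.79, 3.14, 3.14, 3.14, 3.14].

## Interface

Orientations are given as a unit quaternion [x, y, z, w].
In Python, from rig import robot gives the robot as it stands.
- The arm moves only by the tool apply_moves, never from a script. Its argument "series" is a list of rows, each a list of 7 numbers: the shift along the tool's x, y, z in cm, then the turn, a rotation vector about the tool's x, y, z in degrees, then the opening, from 0 (shut) to 1 (fully open). In form: [[dx, dy, dz, rx, ry, rz, grip], ...]. A call has 1 to 5 rows; each row is the pose to reach, as a shift and turn from the pose commanded when the call began, along the tool's axes at that moment; what a row does not reach only later rows make up. A row lasts 1/12 s, in which the tool goes at most 41.7 mm and 7.16 degrees, less where a joint would pass 70% of its speed; a pose out of reach is approached as far as the arm can. A call with a gripper value outside its range is refused whole. The fingers move at their own pace and stop on an object; "newtons" is the grip in N (left out, the last holds). Time passes only in rows, so rows that repeat a pose let the fingers close. It gives the time, the measured TCP pose, the force and the opening at its end, in the units of the state.
- robot.get_obs(): the state, without advancing time (a new reading comes with each control period).
- robot.camera(name): name is "side" or "top"; returns the picture (384x512x3 uint8, red, green, blue); there is no depth.
- robot.camera_params(name): a dict with "mtx" (3x3 intrinsics, pixels), "D" ([k1, k2, p1, p2, k3] as OpenCV has them; the pictures are not rectified), "origin" and "rotation" of the camera in the world. Camera axes: x right, y down, z forward; pixel columns grow to the right and rows downward; lengths in m; the calibration is good to about 2 mm. A picture is of the moment at which its call begins. camera_params takes no time and is no camera call.
- robot.hand_in(): hands the job in, once; it reports no verdict.
The state is a dict: "time": time; "q": joint angles; "joint_velocities": joint speeds; "joint_torque": joint torques, N m; "position": TCP position; "tool_rot": TCP orientation; "ft_force": force on the tool from outside, world axes, zero at the start; "moment": the same for the moment, N m; "grip_width": finger opening in m.
Only numpy, scipy, OpenCV 4.12 (cv2) and the standard library are available. Lean on these libraries where they do the work, as an engineer would, in place of code of your own. Each camera call takes 0.05 s, during which the arm holds its last target. There are 200 camera calls.

## Task

The three round metal locker tokens lie loose on the counting tray on the clinic desk: with your fingertips, sweep them along the tray floor through the narrow gate so that they drop into the slot behind it, one at a time, each a moment (half a second or more) after the one before. Only push them, never lift them off the tray, and leave the stamp, the ink pad, the gel bottle and the pen pot where they are.

Things in the scene. Friction and masses are not known exactly. Their poses are not given: they have to be found in the camera images.
- sorter: Counting tray fixed to the desk: blue floor, white walls, catch box beneath. Origin at desk level under the middle of the slot's near edge; x is the way tokens go through the gate, y runs along the gate wall, z up. In this frame the tray floor (top at z = 60 mm) spans x -210 to 0, y -140 to 140 mm, with walls 12 mm high above the floor at the rear and sides.
- slot (a point): Middle of the slot's near edge, at tray floor height (z = 60 mm in the sorter's frame; same axes). The slot is a hole in the floor, x 0 to 46, y -23 to 23 mm, closed off beyond the gate by 12 mm high cheeks and a back stop at x = 46 mm. A token whose centre is pushed 5 to 10 mm past x = 0 tips over this edge and falls in, so fingers pushing from behind need not enter the gate.
- gate (a point): Middle of the gate, at floor height, 5 mm beyond the slot's near edge (sorter x = 5 mm). The gate is a gap 46 mm wide (y -23 to 23 mm) with rounded jambs (radius 5 mm) in the gate wall, which is 12 mm high and spans sorter x 0 to 10 mm.
- catch (a point): Middle of the floor of the catch box under the slot, at sorter x = 17, y = 0, z = 4 mm. Inside, the box spans sorter x -40 to 74, y -70 to 70, z 4 to 54 mm: where dropped tokens come to lie.
- token1_mid (a point): Centre (half-way up) of a round plain steel token, 34 mm in diameter, 8 mm thick, about 50 g, lying flat on the tray floor, free to slide; all three are alike. They start well back from the gate (100 to 150 mm before it), side by side, centres 50 to 82 mm apart across the tray, at least 40 mm of free floor behind each.
- token2_mid (a point): Centre (half-way up) of a round plain steel token, 34 mm in diameter, 8 mm thick, about 50 g, lying flat on the tray floor, free to slide; all three are alike. They start well back from the gate (100 to 150 mm before it), side by side, centres 50 to 82 mm apart across the tray, at least 40 mm of free floor behind each.
- token3_mid (a point): Centre (half-way up) of a round plain steel token, 34 mm in diameter, 8 mm thick, about 50 g, lying flat on the tray floor, free to slide; all three are alike. They start well back from the gate (100 to 150 mm before it), side by side, centres 50 to 82 mm apart across the tray, at least 40 mm of free floor behind each.
- stamp_mid (a point): Centre of a rubber stamp standing loose on the tray in one of the two corners beside the gate wall: black base 34 x 34 x 12 mm, wooden handle, 47 mm tall in all. To be left alone.
- inkpad_mid (a point): Centre of a small ink pad tin, 37 x 51 x 16 mm, lying loose on the tray in the other corner beside the gate wall. To be left alone.
- gel_mid (a point): Centre of a hand gel bottle standing on the desk beside the tray, 56 mm in diameter, 130 mm tall. To be left alone.
- penpot_mid (a point): Centre of an empty grey pen pot standing on the desk beside the tray, 72 mm in diameter, 95 mm tall. To be left alone.

How it is judged:
On the way, in this order (a step that is already met when the one before it is completed fails the run):
1. a first token, and only one, has dropped through the slot (((z of token1_mid in the frame of sorter below 0.05 m and x of token1_mid in the frame of sorter between -0.045 and 0.08 m and y of token1_mid in the frame of sorter between -0.075 and 0.075 m) or (z of token2_mid in the frame of sorter below 0.05 m and x of token2_mid in the frame of sorter between -0.045 and 0.08 m and y of token2_mid in the frame of sorter between -0.075 and 0.075 m) or (z of token3_mid in the frame of sorter below 0.05 m and x of token3_mid in the frame of sorter between -0.045 and 0.08 m and y of token3_mid in the frame of sorter between -0.075 and 0.075 m))), for 0.4 s.
2. after it a second token has dropped ((((z of token1_mid in the frame of sorter below 0.05 m and x of token1_mid in the frame of sorter between -0.045 and 0.08 m and y of token1_mid in the frame of sorter between -0.075 and 0.075 m) and (z of token2_mid in the frame of sorter below 0.05 m and x of token2_mid in the frame of sorter between -0.045 and 0.08 m and y of token2_mid in the frame of sorter between -0.075 and 0.075 m)) or ((z of token1_mid in the frame of sorter below 0.05 m and x of token1_mid in the frame of sorter between -0.045 and 0.08 m and y of token1_mid in the frame of sorter between -0.075 and 0.075 m) and (z of token3_mid in the frame of sorter below 0.05 m and x of token3_mid in the frame of sorter between -0.045 and 0.08 m and y of token3_mid in the frame of sorter between -0.075 and 0.075 m)) or ((z of token2_mid in the frame of sorter below 0.05 m and x of token2_mid in the frame of sorter between -0.045 and 0.08 m and y of token2_mid in the frame of sorter between -0.075 and 0.075 m) and (z of token3_mid in the frame of sorter below 0.05 m and x of token3_mid in the frame of sorter between -0.045 and 0.08 m and y of token3_mid in the frame of sorter between -0.075 and 0.075 m)))), for 0.4 s.
3. after it the third token has dropped (z of each of token1_mid, token2_mid, token3_mid in the frame of sorter below 0.05 m and x of token1_mid in the frame of sorter between -0.045 and 0.08 m and y of token1_mid in the frame of sorter between -0.075 and 0.075 m and x of token2_mid in the frame of sorter between -0.045 and 0.08 m and y of token2_mid in the frame of sorter between -0.075 and 0.075 m and x of token3_mid in the frame of sorter between -0.045 and 0.08 m and y of token3_mid in the frame of sorter between -0.075 and 0.075 m), for 0.2 s.
At the end, for the whole second after the job is handed in: All three tokens lie at rest in the catch box under the slot (centres at least 10 mm below the tray floor, inside the box), dropped one after another at least 0.4 s apart, never lifted; the stamp, ink pad, gel bottle and pen pot are within 20 mm of where they started (all of step 3 and linear speed of each of token1, token2, token3 below 0.02 m/s and distance of each of stamp_mid, inkpad_mid, gel_mid, penpot_mid from where it was at the start of the episode below 0.02 m); the robot touches nothing.
It fails at once if a token is lifted (centre more than 15 mm above where it lies on the tray floor) (z of any of token1_mid, token2_mid, token3_mid in the frame of sorter above 0.079 m).
It fails at once if the rubber stamp is disturbed (moved 20 mm, or tipped) (distance of stamp_mid from where it was at the start of the episode above 0.02 m or angle between stamp_mid's own z axis and vertical above 0.4 rad).
It fails at once if the ink pad tin is disturbed (moved 20 mm, or tipped) (distance of inkpad_mid from where it was at the start of the episode above 0.02 m or angle between inkpad_mid's own z axis and vertical above 0.4 rad).
It fails at once if the gel bottle is disturbed (moved 20 mm, or tipped) (distance of gel_mid from where it was at the start of the episode above 0.02 m or angle between gel_mid's own z axis and vertical above 0.4 rad).
It fails at once if the pen pot is disturbed (moved 20 mm, or tipped) (distance of penpot_mid from where it was at the start of the episode above 0.02 m or angle between penpot_mid's own z axis and vertical above 0.4 rad).
It also fails if it takes over 66 s, if anything falls off the work surface, if the arm or the gripper's body presses on something with over 40 N, if the wrist force passes 120 N, or if a joint passes its speed limit or range.

## Working session

There is one attempt and no reset: what is moved stays moved. The work goes in short steps, Python scripts to look and compute and a tool call to move; the robot and the scene stay as the last step left them, time stands still between calls to the robot, and variables do not carry over. Pictures are saved under pics/ and viewed, about 8 in all and at most 12, crops included, and the job is handed in when it is done.

Besides the shell and the picture viewer there is one more tool, called after "Call:" as name(argument=value, ...), one argument or row to a line, values as JSON. apply_moves: Moves the arm, as the interface text tells. Its arguments: {"type":"object","properties":{"series":{"type":"array"},"newtons":{"type":"number"}},"required":["series"]}

```bash
mkdir -p pics
python3 - <<'E'
from rig import robot
import cv2
for n in("top","side"):
    im=robot.camera(n); cv2.imwrite(f"pics/{n}0.png",im[:,:,::-1]); p=robot.camera_params(n); print(n,p)
print(robot.get_obs())
E
```

```text
top {'mtx': array([[451.34136636,   0.        , 254.41982831],
       [  0.        , 451.34136636, 195.04921755],
       [  0.        ,   0.        ,   1.        ]]), 'D': array([-0.00299803,  0.        ,  0.        ,  0.        ,  0.        ]), 'origin': array([ 0.36895743, -0.02257887,  1.37580493]), 'rotation': array([-0.69845481,  0.71171383, -0.05090982,  0.05506812])}
side {'mtx': array([[439.01797589,   0.        , 256.29543813],
       [  0.        , 439.01797589, 190.5087377 ],
       [  0.        ,   0.        ,   1.        ]]), 'D': array([-0.07450943,  0.        ,  0.        ,  0.        ,  0.        ]), 'origin': array([-0.21215538, -0.76271702,  0.7966741 ]), 'rotation': array([ 0.80564067, -0.3513569 ,  0.18429818, -0.43991546])}
{'time': 0.1, 'q': array([ 1.17049601e+00,  5.28366081e-01,  1.43376606e+00, -2.50590010e-06,
        1.18141241e+00, -1.78508253e-01]), 'joint_velocities': array([-0.00136065, -0.00088052, -0.00185321, -0.00075655, -0.00196409,
       -0.00087163]), 'joint_torque': array([-2.11912365e-06, -4.40986240e+01, -1.77149677e+01,  6.34823972e-02,
        5.33657754e-02, -3.14387364e-05]), 'position': array([0.13718786, 0.60904458, 0.20227649]), 'tool_rot': array([ 1.10668345e-01,  9.93856914e-01, -9.35691282e-04, -2.77406337e-04]), 'ft_force': array([-0.10282999, -0.28353763,  0.20047908]), 'moment': array([-0.00581621,  0.03343841,  0.01111119]), 'grip_width': 0.08692698537267128}
```

View pics/top0.png

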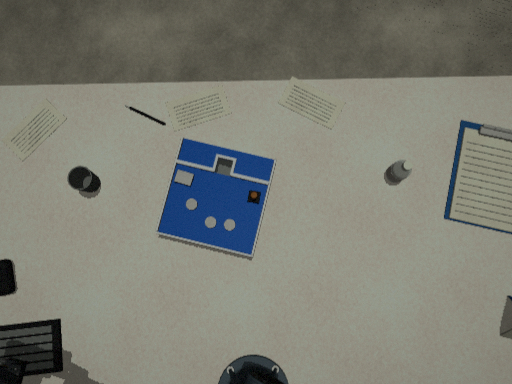

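View pics/side0.png

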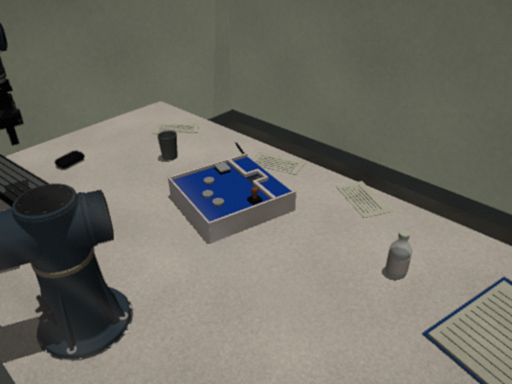

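```bash
cat > h.py <<'E'
import numpy as np,cv2
from scipy.spatial.transform import Rotation as R
from rig import robot
def plane(name,px,z):
    p=robot.camera_params(name); px=np.asarray(px,float).reshape(-1,1,2)
    n=cv2.undistortPoints(px,p['mtx'],p['D'])[:,0]
    d=R.from_quat(p['rotation']).apply(np.c_[n,np.ones(len(n))]); o=p['origin']
    return o+d*((z-o[2])/d[:,2])[:,None]
def pix(name,P):
    p=robot.camera_params(name); Rw=R.from_quat(p['rotation']).as_matrix().T
    return cv2.projectPoints(np.asarray(P,float).reshape(-1,1,3),cv2.Rodrigues(Rw)[0],-Rw@p['origin'],p['mtx'],p['D'])[0][:,0]
def blue(im):
    h=cv2.cvtColor(im,cv2.COLOR_RGB2HSV); return cv2.inRange(h,(105,150,60),(130,255,255))
def tokens(im,box):
    x0,y0,x1,y1=box; b=cv2.bitwise_not(blue(im)); out=[]
    n,l,s,c=cv2.connectedComponentsWithStats(b[y0:y1,x0:x1])
    return [(c[i]+[x0,y0],s[i,4],s[i,2:4]) for i in range(1,n) if 40<s[i,4]<900]
E
python3 - <<'E'
from h import *
for n,box in(("top",(150,130,290,265)),("side",(160,150,300,240))):
    im=robot.camera(n); b=blue(im)
    x0,y0,x1,y1=box; m=np.zeros_like(b); m[y0:y1,x0:x1]=b[y0:y1,x0:x1]
    for c in cv2.findContours(m,cv2.RETR_EXTERNAL,cv2.CHAIN_APPROX_NONE)[0]:
        if cv2.contourArea(c)>60:
            W=plane(n,c[:,0],.06)[:,:2]; r=cv2.minAreaRect((W*1000).astype(np.float32)); print(n,cv2.contourArea(c),r,cv2.boundingRect(c)); print(cv2.boxPoints(r).round(1).tolist())
    for c,a,s in tokens(im,box): print(c,a,s,plane(n,c,.068)[0].round(4))
    cv2.imwrite(f"pics/{n}1.png",cv2.resize(im[y0:y1,x0:x1,::-1],None,fx=5.4 if n=="side" else 4.4,fy=5.4 if n=="side" else 4.4,interpolation=cv2.INTER_CUBIC))
E
```

```text
top 6470.5 ((533.2511596679688, 106.21163940429688), (278.3739929199219, 208.88746643066406), 75.11128997802734) (159, 164, 108, 90)
[[396.6000061035156, -1.5], [598.4000244140625, -55.099998474121094], [670.0, 213.89999389648438], [468.1000061035156, 267.6000061035156]]
top 1519.5 ((678.2862548828125, 67.65220642089844), (277.81732177734375, 64.55062866210938), 75.18470764160156) (178, 139, 96, 42)
[[611.5999755859375, -58.400001525878906], [674.0, -74.9000015258789], [745.0, 193.6999969482422], [682.5999755859375, 210.1999969482422]]
[183.65020576 177.26748971] 243 [20 17] [0.6238 0.1912 0.068 ]
[253.70454545 196.57575758] 132 [14 13] [ 0.5622 -0.0145  0.068 ]
[191.10344828 203.75      ] 116 [12 12] [0.5445 0.169  0.068 ]
[210.1440678  221.75423729] 118 [12 13] [0.4907 0.1134 0.068 ]
[229.18181818 224.14049587] 121 [12 13] [0.4827 0.0581 0.068 ]
side 2501.5 ((538.9248657226562, 112.5204086303711), (261.0666198730469, 201.44915771484375), 75.09657287597656) (174, 163, 80, 57)
[[408.0, 12.300000190734863], [602.7000122070312, -39.5], [669.7999877929688, 212.8000030517578], [475.20001220703125, 264.6000061035156]]
side 437.5 ((683.651611328125, 74.51295471191406), (260.474853515625, 53.474815368652344), 75.11715698242188) (234, 157, 56, 39)
[[624.4000244140625, -44.5], [676.0, -58.20000076293945], [742.9000244140625, 193.5], [691.2999877929688, 207.1999969482422]]
[208.68918919 180.12162162] 74 [12  8] [0.5408 0.1651 0.068 ]
[207.27710843 193.39759036] 83 [12  9] [0.4869 0.1107 0.068 ]
[217.68888889 201.47777778] 90 [13 10] [0.4788 0.0554 0.068 ]
```

View pics/top1.png

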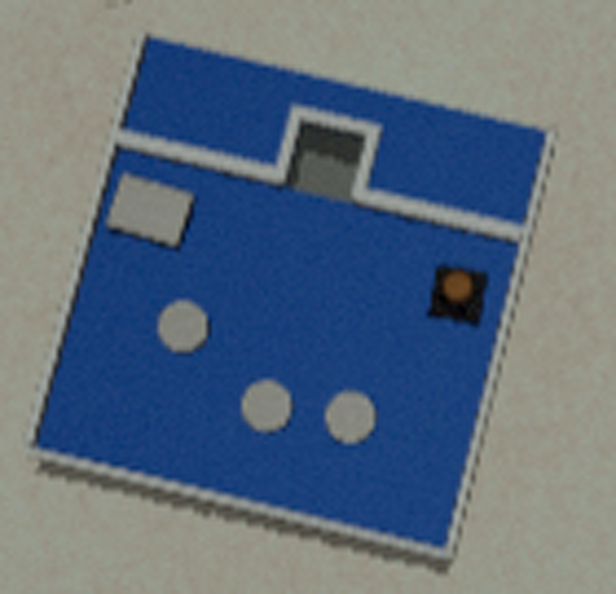

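```bash
cat >> h.py <<'E'
YAW=np.deg2rad(-14.9); O=np.array([.6336,.0777]); CAM={'top':np.array([.0019,.00135,0]),'side':np.array([-.0019,-.00135,0])}
E2=np.array([[np.cos(YAW),-np.sin(YAW)],[np.sin(YAW),np.cos(YAW)]])
def to_s(n,px,z=.068): return (plane(n,px,z)-CAM[n])[:,:2].__sub__(O)@E2*1000
def go(sx,sy,z,ang):
    o=robot.get_obs(); T=R.from_quat(o['tool_rot']); a=YAW+np.deg2rad(ang); c,s=np.cos(a),np.sin(a)
    G=R.from_matrix(np.array([[-c,-s,0],[-s,c,0],[0,0,-1.]]).T)
    P=np.r_[O+E2@[sx/1000,sy/1000],z/1000]
    print('t',round(o['time'],2),'now s',((o['position'][:2]-O)@E2*1000).round(1),'z',(o['position'][2]*1000).round(1),'F',o['ft_force'].round(1),'w',round(o['grip_width']*1000,1))
    print('d cm',(T.inv().apply(P-o['position'])*100).round(2),'rv deg',np.rad2deg((T.inv()*G).as_rotvec()).round(1))
def look(box=(150,130,290,265)):
    im=robot.camera('top')
    for c,a,s in tokens(im,box):
        if 85<a<160: print('blob',to_s('top',c)[0].round(1),a,s)
    return im
E
python3 -c "
from h import *
look(); go(-180,-4,160,0)"
```

```text
blob [ -46.8 -109.4] 133 [14 13]
blob [-110.8   63.3] 118 [12 12]
blob [-148.8   -4. ] 118 [12 13]
blob [-142.4  -59.5] 121 [13 13]
t 0.25 now s [-616.3  386.2] z 202.7 F [-0.2 -0.6  0.4] w 87.1
d cm [-42.11 -40.65   4.3 ] rv deg [-0.1 -0.   2.2]
```

Call:
apply_moves(
  series=[
    [-42.1,-40.6,2,0,0,2.2,0.23],
    [-42.1,-40.6,2,0,0,2.2,0.23],
    [-42.1,-40.6,2,0,0,2.2,0.23],
    [-42.1,-40.6,2,0,0,2.2,0.23],
    [-42.1,-40.6,2,0,0,2.2,0.23],
  ],
  newtons=20,
)

```text
time: 0.67
position: [0.2524, 0.4342, 0.196]
tool_rot: [0.129, 0.992, 0.0, 0.0]
ft_force: [1.4, -0.3, -0.1]
grip_width: 0.0615
```

```bash
python3 -c "
from h import *
go(-180,-4,160,0)"
```

```text
t 0.67 now s [-460.1  246.4] z 196.0 F [ 1.4 -0.3 -0.1] w 61.5
d cm [-27.98 -25.07   3.6 ] rv deg [0.  0.  0.1]
```

Call:
apply_moves(
  series=[
    [-27,-24.2,2,0,0,0,0.23],
    [-27,-24.2,2,0,0,0,0.23],
    [-27,-24.2,2,0,0,0,0.23],
    [-27,-24.2,2,0,0,0,0.23],
    [-27,-24.2,2,0,0,0,0.23],
  ],
)

```text
time: 1.08
position: [0.3666, 0.26, 0.1847]
tool_rot: [0.13, 0.992, 0.0, 0.0]
ft_force: [1.0, 0.4, -0.1]
grip_width: 0.0283
```

Call:
apply_moves(
  series=[
    [-10,-8,0,0,0,0,0.23],
    [-10,-8,0,0,0,0,0.23],
    [-10,-8,0,0,0,0,0.23],
    [-10,-8,0,0,0,0,0.23],
    [-10,-8,0,0,0,0,0.23],
  ],
)

```text
time: 1.5
position: [0.4438, 0.1567, 0.1846]
tool_rot: [0.132, 0.991, 0.0, 0.0]
ft_force: [-1.5, 1.1, -0.4]
grip_width: 0.0199
```

```bash
python3 -c "
from h import *
go(-180,-4,160,0)"
```

```text
t 1.5 now s [-203.8   27.5] z 184.6 F [-1.5  1.1 -0.4] w 19.9
d cm [-2.39 -3.14  2.46] rv deg [ 0.   0.1 -0.3]
```

Call:
apply_moves(
  series=[
    [-2.4,-3.1,2.5,0,0,-0.3,0.23],
    [-2.4,-3.1,2.5,0,0,-0.3,0.23],
    [-2.4,-3.1,2.5,0,0,-0.3,0.23],
    [-2.4,-3.1,2.5,0,0,-0.3,0.23],
  ],
)

```text
time: 1.83
position: [0.4557, 0.1236, 0.1594]
tool_rot: [0.127, 0.992, 0.0, -0.001]
ft_force: [0.4, -0.0, -0.1]
grip_width: 0.02
```

```bash
python3 -c "
from h import *
go(-180,-4,100,0)"
```

```text
t 1.83 now s [-183.7   -1.3] z 159.4 F [ 0.4 -0.  -0.1] w 20.0
d cm [-0.38 -0.27  5.94] rv deg [ 0.  -0.1  0.3]
```

Call:
apply_moves(
  series=[
    [-0.3,-0.2,2.5,0,0,0.2,0.23],
    [-0.3,-0.2,5,0,0,0.2,0.23],
    [-0.3,-0.2,6.5,0,0,0.2,0.23],
    [-0.3,-0.2,6.5,0,0,0.2,0.23],
    [-0.3,-0.2,6.5,0,0,0.2,0.23],
  ],
)

```text
time: 2.25
position: [0.4585, 0.1212, 0.0947]
tool_rot: [0.128, 0.992, 0.0, -0.001]
ft_force: [0.2, 0.5, 0.6]
grip_width: 0.0202
```

```bash
python3 -c "
from h import *
go(-180,-4,83,0)
im=robot.camera('side'); cv2.imwrite('pics/s2.png',cv2.resize(im[130:250,130:310,::-1],None,fx=4,fy=4,interpolation=cv2.INTER_CUBIC))
im=robot.camera('top'); cv2.imwrite('pics/t2.png',cv2.resize(im[130:265,150:290,::-1],None,fx=4,fy=4,interpolation=cv2.INTER_CUBIC))
o=robot.get_obs()
T=R.from_quat(o['tool_rot'])
for sy in(-1,1):
  tip=o['position']+T.apply([-.0095,sy*.010,.019]); print('s',pix('side',tip+CAM['side']*0),'t',pix('top',tip))
"
```

```text
t 2.25 now s [-180.4   -3. ] z 94.7 F [0.2 0.5 0.6] w 20.2
d cm [-0.04 -0.1   1.17] rv deg [-0.  -0.1  0.2]
s [[202.4250043  193.97557891]] t [[211.49694793 229.76569425]]
s [[199.49871577 190.90627519]] t [[204.78122803 228.12638299]]
```

View pics/s2.png

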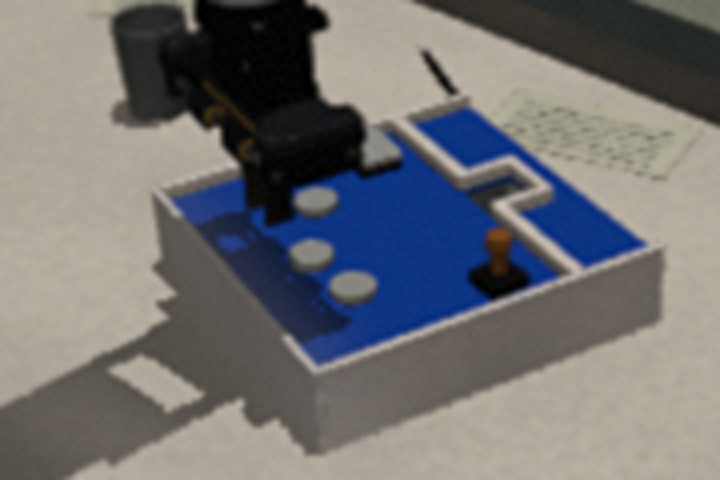

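View pics/t2.png

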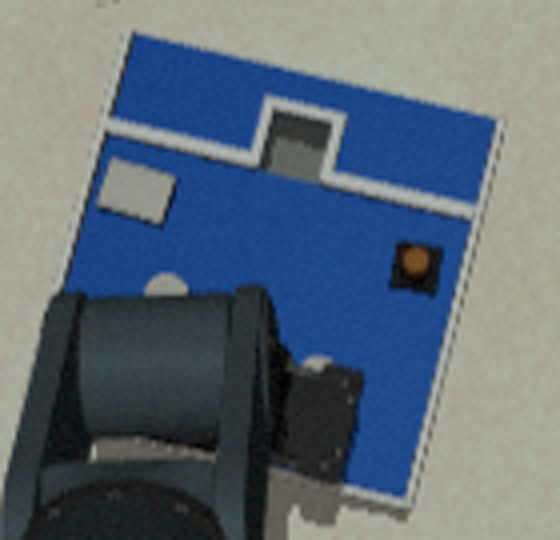

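```bash
python3 -c "
from h import *
o=robot.get_obs();T=R.from_quat(o['tool_rot'])
def c(n,p,x0,y0): return ((pix(n,o['position']+T.apply(np.array(p)/1000))[0]-[x0,y0])*4).round()
print(o['q'].round(3),o['position'])
for p in [[-37,-95,-51],[37,-95,-51],[-37,95,-51],[-37,-95,-100],[37,-95,-100]]: print('body',p,'t',c('top',p,150,130),'s',c('side',p,130,130))
for z in(19,0,-20,-51):
  for y in(-25,25): print('finger',y,z,'s',c('side',[-9.5,y,z],130,130),c('side',[9.5,y,z],130,130))
"
```

```text
[ 0.021  0.507  1.904  0.     0.729 -1.293] [0.46000099 0.12079387 0.09570333]
body [-37, -95, -51] t [366. 382.] s [371. 217.]
body [37, -95, -51] t [340. 488.] s [275. 249.]
body [-37, 95, -51] t [ 98. 317.] s [255. 107.]
body [-37, -95, -100] t [364. 376.] s [367. 156.]
body [37, -95, -100] t [336. 487.] s [269. 187.]
finger -25 19 s [299. 265.] [275. 273.]
finger 25 19 s [269. 235.] [247. 242.]
finger -25 0 s [297. 244.] [273. 252.]
finger 25 0 s [267. 213.] [244. 221.]
finger -25 -20 s [294. 221.] [271. 229.]
finger 25 -20 s [265. 191.] [242. 198.]
finger -25 -51 s [291. 184.] [267. 192.]
finger 25 -51 s [261. 155.] [238. 162.]
```

```bash
python3 -c "
from h import *
im=robot.camera('side'); cv2.imwrite('pics/s3.png',cv2.resize(im[130:250,130:310,::-1],None,fx=4,fy=4,interpolation=cv2.INTER_CUBIC))
go(-180,-4,83,0)
"
```

```text
t 2.4 now s [-178.5   -3.2] z 95.8 F [ 0.4 -0.2  0.8] w 20.1
d cm [ 0.15 -0.09  1.28] rv deg [0.  0.1 0.2]
```

View pics/s3.png

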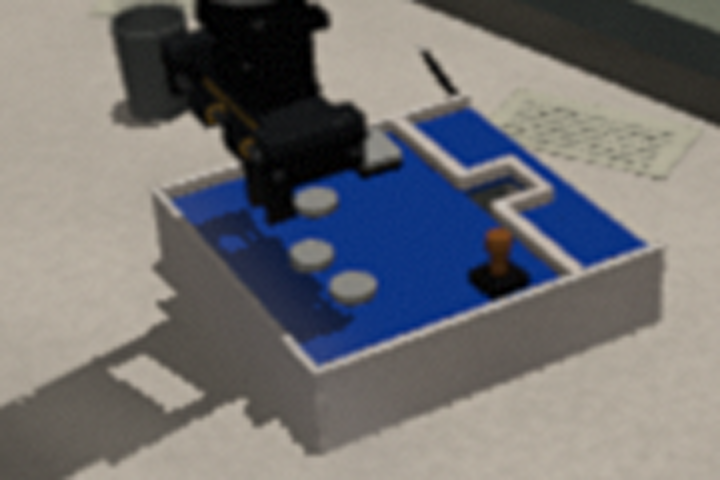

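Call:
apply_moves(
  series=[
    [0.1,-0.1,0.5,0,0,0.2,0.23],
    [0.1,-0.1,0.9,0,0,0.2,0.23],
    [0.1,-0.1,1.2,0,0,0.2,0.23],
    [0.1,-0.1,1.2,0,0,0.2,0.23],
  ],
)

```text
time: 2.73
position: [0.4579, 0.119, 0.0821]
tool_rot: [0.131, 0.991, -0.0, -0.0]
ft_force: [-0.3, 0.2, 1.0]
grip_width: 0.02
```

```bash
python3 -c "
from h import *
im=robot.camera('side'); im2=robot.camera('top')
A=cv2.resize(im[150:220,160:250,::-1],None,fx=4,fy=4,interpolation=cv2.INTER_CUBIC)
B=cv2.resize(im2[190:260,170:260,::-1],None,fx=4,fy=4,interpolation=cv2.INTER_CUBIC)
cv2.imwrite('pics/s4.png',np.clip(np.hstack([A,B])*2.0,0,255))
go(-180,-4,83,0)
o=robot.get_obs();T=R.from_quat(o['tool_rot'])
for n,x0,y0 in(('side',160,150),('top',170,190)):
  for p in ([-9.5,-25,19],[-9.5,-25,0],[-37,-95,-51],[37,-95,-51],[-37,-95,-100]): print(n,p,((pix(n,o['position']+T.apply(np.array(p)/1000))[0]-[x0,y0])*4).round())
"
```

```text
t 2.83 now s [-180.1   -5.2] z 82.4 F [ 0.3 -0.7 -0.4] w 19.9
d cm [-0.01  0.12 -0.06] rv deg [-0.  -0.  -0.1]
side [-9.5, -25, 19] [180. 202.]
side [-9.5, -25, 0] [178. 181.]
side [-37, -95, -51] [252. 155.]
side [37, -95, -51] [156. 187.]
side [-37, -95, -100] [248.  95.]
top [-9.5, -25, 19] [190. 168.]
top [-9.5, -25, 0] [188. 166.]
top [-37, -95, -51] [290. 147.]
top [37, -95, -51] [263. 252.]
top [-37, -95, -100] [287. 141.][ WARN:0@0.898] global loadsave.cpp:1063 imwrite_ Unsupported depth image for selected encoder is fallbacked to CV_8U.
```

View pics/s4.png

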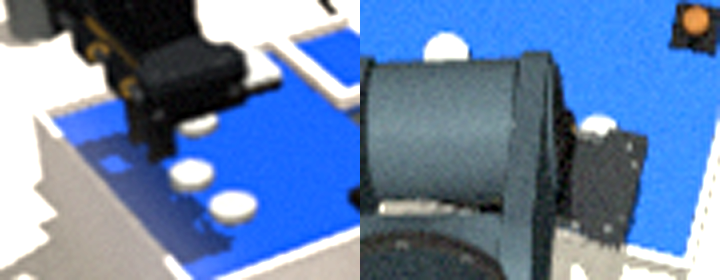

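Call:
apply_moves(
  series=[
    [0,0.1,0.2,0,0,0,0.23],
    [0,0.1,0.4,0,0,0,0.23],
    [0,0.1,0.5,0,0,0,0.23],
    [0,0.1,0.5,0,0,0,0.23],
  ],
)

```text
time: 3.17
position: [0.4583, 0.1201, 0.0773]
tool_rot: [0.131, 0.991, -0.0, -0.0]
ft_force: [-0.5, 0.1, 0.5]
grip_width: 0.02
```

Call:
apply_moves(
  series=[
    [0,0,0.2,0,0,0,0.23],
    [0,0,0.4,0,0,0,0.23],
    [0,0,0.6,0,0,0,0.23],
    [0,0,0.6,0,0,0,0.23],
  ],
)

```text
time: 3.5
position: [0.4583, 0.1201, 0.0712]
tool_rot: [0.131, 0.991, -0.0, -0.0]
ft_force: [-0.6, -0.3, -0.8]
grip_width: 0.02
```

```bash
python3 -c "
from h import *
im=robot.camera('side')
A=cv2.resize(im[150:220,160:250,::-1],None,fx=6,fy=6,interpolation=cv2.INTER_CUBIC)
cv2.imwrite('pics/s5.png',cv2.convertScaleAbs(A,alpha=2.5))
go(-180,-4,83,0)
o=robot.get_obs();T=R.from_quat(o['tool_rot'])
for n,x0,y0 in(('side',160,150),):
  for p in ([-9.5,-25,19],[9.5,-25,19],[-9.5,25,19],[-9.5,-25,-25],[-37,-95,-51]): print(n,p,((pix(n,o['position']+T.apply(np.array(p)/1000))[0]-[x0,y0])*6).round())
"
```

```text
t 3.55 now s [-180.3   -4.1] z 71.3 F [1.  0.6 0.8] w 19.7
d cm [-0.03  0.01 -1.17] rv deg [-0.  -0.  -0.1]
side [-9.5, -25, 19] [270. 321.]
side [9.5, -25, 19] [235. 333.]
side [-9.5, 25, 19] [227. 274.]
side [-9.5, -25, -25] [263. 247.]
side [-37, -95, -51] [377. 251.]
```

View pics/s5.png

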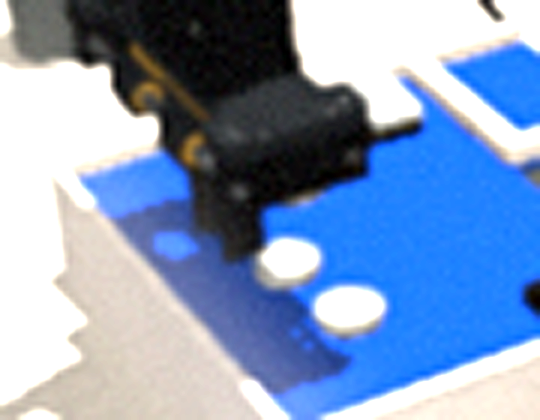

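Call:
apply_moves(
  series=[
    [0,0,0.3,0,0,0,0.23],
    [0,0,0.6,0,0,0,0.23],
    [0,0,0.9,0,0,0,0.23],
    [0,0,1.2,0,0,0,0.23],
    [0,0,1.2,0,0,0,0.23],
  ],
)

```text
time: 3.97
position: [0.4581, 0.1201, 0.0589]
tool_rot: [0.131, 0.991, -0.0, -0.001]
ft_force: [-0.9, -0.2, -1.0]
grip_width: 0.0202
```

Call:
apply_moves(
  series=[
    [0,0,0.3,0,0,0,0.23],
    [0,0,0.6,0,0,0,0.23],
    [0,0,0.9,0,0,0,0.23],
    [0,0,1.0,0,0,0,0.23],
    [0,0,1.0,0,0,0,0.23],
  ],
)

```text
time: 4.38
position: [0.4583, 0.1201, 0.0492]
tool_rot: [0.131, 0.991, -0.0, -0.0]
ft_force: [-0.1, -0.0, -0.2]
grip_width: 0.0202
```

```bash
python3 -c "
from h import *
im=robot.camera('side')
A=cv2.resize(im[150:220,160:250,::-1],None,fx=6,fy=6,interpolation=cv2.INTER_CUBIC)
cv2.imwrite('pics/s6.png',cv2.convertScaleAbs(A,alpha=2.5))
go(-180,-4,83,0)
print(((pix('side',np.r_[O+E2@[-.1705,-.029],.06]+CAM['side'])[0]-[160,150])*6).round())
"
```

```text
t 4.43 now s [-180.2   -4.1] z 49.4 F [-0.3 -0.3 -0.1] w 20.0
d cm [-0.02  0.01 -3.36] rv deg [-0.  -0.  -0.1]
[268. 310.]
```

View pics/s6.png

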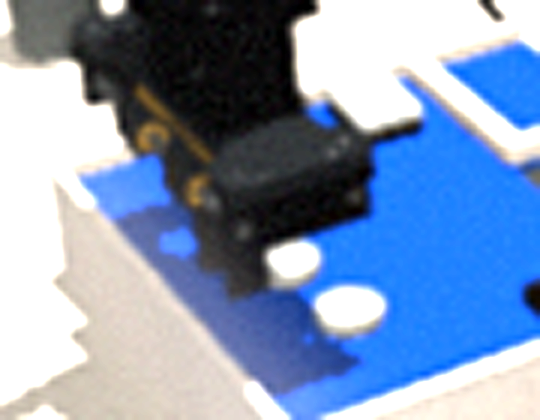

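Call:
apply_moves(
  series=[
    [0,0,0.3,0,0,0,0.23],
    [0,0,0.6,0,0,0,0.23],
    [0,0,0.9,0,0,0,0.23],
    [0,0,1.0,0,0,0,0.23],
    [0,0,1.0,0,0,0,0.23],
  ],
)

```text
time: 4.85
position: [0.4587, 0.1201, 0.041]
tool_rot: [0.131, 0.991, 0.0, 0.0]
ft_force: [-2.8, 0.2, 15.5]
grip_width: 0.0202
```

Call:
apply_moves(
  series=[
    [0,0,0.1,0,0,0,0.23],
    [0,0,0.2,0,0,0,0.23],
    [0,0,0.3,0,0,0,0.23],
    [0,0,0.3,0,0,0,0.23],
  ],
)

```text
time: 5.18
position: [0.4588, 0.1201, 0.0408]
tool_rot: [0.13, 0.991, 0.0, 0.001]
ft_force: [-8.3, -1.7, 43.2]
grip_width: 0.0198
```

Call:
apply_moves(
  series=[
    [0,0,0.1,0,0,0,0.23],
    [0,0,0.2,0,0,0,0.23],
    [0,0,0.2,0,0,0,0.23],
  ],
)

```text
time: 5.43
position: [0.4588, 0.1201, 0.0407]
tool_rot: [0.13, 0.991, 0.0, 0.002]
ft_force: [-9.9, -2.5, 61.2]
grip_width: 0.0199
```

Call:
apply_moves(
  series=[
    [0,0,-0.5,0,0,0,0.23],
    [0,0,-0.9,0,0,0,0.23],
    [0,0,-0.9,0,0,0,0.23],
  ],
)

```text
time: 5.68
position: [0.4592, 0.1201, 0.0444]
tool_rot: [0.131, 0.991, 0.0, 0.001]
ft_force: [0.4, 0.3, 0.8]
grip_width: 0.0199
```

```bash
python3 -c "
from h import *
look(); go(-15,0,43.5,0)"
```

```text
blob [ -46.6 -109.1] 129 [13 13]
t 5.73 now s [-179.8   -4. ] z 43.7 F [ 0.5  0.2 -0.1] w 19.8
d cm [-16.48   0.43   0.03] rv deg [ 0.   0.  -0.1]
```

Call:
apply_moves(
  series=[
    [-0.8,0,0,0,0,0,0.23],
    [-1.6,0,0,0,0,0,0.23],
    [-2.4,0.05,0,0,0,0,0.23],
    [-3.2,0.1,0,0,0,0,0.23],
    [-4.0,0.1,0,0,0,0,0.23],
  ],
)

```text
time: 6.15
position: [0.4986, 0.1104, 0.0431]
tool_rot: [0.131, 0.991, -0.0, -0.0]
ft_force: [1.1, -0.0, -0.5]
grip_width: 0.0199
```

```bash
python3 -c "
from h import *
look()
im=robot.camera('side')
for c,a,s in tokens(im,(160,150,300,240)): print(to_s('side',c)[0].round(1),a,s)
go(-15,0,43.5,0)"
```

```text
blob [ -46.6 -109.1] 129 [13 13]
t 6.25 now s [-137.4   -3. ] z 43.4 F [-0.  -0.4 -0.7] w 20.0
d cm [-12.24   0.33   0.02] rv deg [ 0.   0.2 -0.1]
```

```bash
sed -i 's/(105,150,60)/(105,140,20)/' h.py; python3 -c "
from h import *
im=robot.camera('side'); im2=look()
for c,a,s in tokens(im,(160,150,300,240)): print(to_s('side',c)[0].round(1),a,s)
A=cv2.resize(im[140:240,160:300,::-1],None,fx=4,fy=4,interpolation=cv2.INTER_CUBIC)
cv2.imwrite('pics/s7.png',cv2.convertScaleAbs(A,alpha=2.2))
"
```

```text
blob [ -46.3 -108.5] 122 [12 12]
[-143.2  -60.8] 94 [12  9]
```

View pics/s7.png

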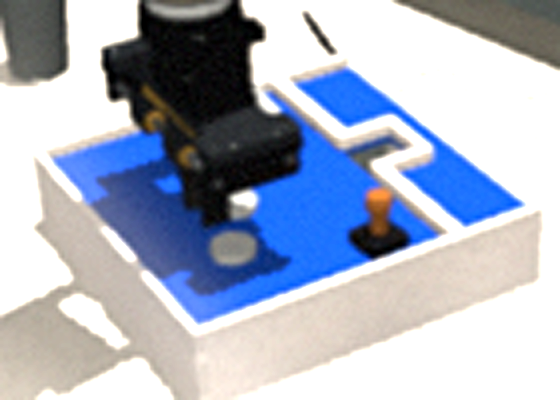

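Call:
apply_moves(
  series=[
    [-0.8,0.05,0,0,0,0,0.23],
    [-1.6,0.1,0,0,0,0,0.23],
    [-2.4,0.1,0,0,0,0,0.23],
    [-3.2,0.15,0,0,0,0,0.23],
    [-4.0,0.2,0,0,0,0,0.23],
  ],
)

```text
time: 6.77
position: [0.5377, 0.1021, 0.0436]
tool_rot: [0.131, 0.991, 0.0, 0.0]
ft_force: [-1.0, -0.9, -0.0]
grip_width: 0.02
```

Call:
apply_moves(
  series=[
    [-0.8,0,0,0,0,0,0.23],
    [-1.6,0,0,0,0,0,0.23],
    [-2.4,0.05,0,0,0,0,0.23],
    [-3.2,0.1,0,0,0,0,0.23],
    [-4.0,0.1,0,0,0,0,0.23],
  ],
)

```text
time: 7.18
position: [0.5762, 0.0927, 0.0435]
tool_rot: [0.131, 0.991, 0.0, -0.0]
ft_force: [-0.1, 0.2, 0.1]
grip_width: 0.0199
```

```bash
python3 -c "
from h import *
im=robot.camera('side'); im2=look()
for c,a,s in tokens(im,(160,150,300,240)): print(to_s('side',c)[0].round(1),a,s)
go(-15,0,43.5,0)
"
```

```text
[-111.3   61.8] 75 [12  8]
[-142.2  -60.2] 85 [13  9]
t 7.28 now s [-57.7  -0.2] z 43.7 F [-0.2 -0.3  0.3] w 19.9
d cm [-4.27  0.03  0.04] rv deg [ 0.   0.2 -0.1]
```

Call:
apply_moves(
  series=[
    [-0.8,0,0,0,0,0,0.23],
    [-1.6,0,0,0,0,0,0.23],
    [-2.4,0,0,0,0,0,0.23],
    [-3.0,0,0,0,0,0,0.23],
    [-3.6,0,0,0,0,0,0.23],
  ],
)

```text
time: 7.7
position: [0.6111, 0.0833, 0.0436]
tool_rot: [0.131, 0.991, 0.0, 0.0]
ft_force: [0.1, -0.1, 0.4]
grip_width: 0.0201
```

Call:
apply_moves(
  series=[
    [-0.3,0,0,0,0,0,0.23],
    [-0.6,0,0,0,0,0,0.23],
    [-0.8,0,0,0,0,0,0.23],
    [-0.8,0,0,0,0,0,0.23],
  ],
)

```text
time: 8.03
position: [0.6184, 0.0814, 0.0436]
tool_rot: [0.131, 0.991, -0.0, 0.0]
ft_force: [0.4, -0.5, 0.1]
grip_width: 0.0201
```

```bash
python3 -c "
from h import *
go(-15,0,43.5,0)
im=robot.camera('side')
for c,a,s in tokens(im,(160,150,300,240)): print(to_s('side',c)[0].round(1),a,s)
A=cv2.resize(im[140:240,160:300,::-1],None,fx=4,fy=4,interpolation=cv2.INTER_CUBIC)
cv2.imwrite('pics/s8.png',cv2.convertScaleAbs(A,alpha=2.2))
"
```

```text
t 8.03 now s [-15.6  -0.4] z 43.6 F [ 0.4 -0.5  0.1] w 20.1
d cm [-0.06  0.04  0.01] rv deg [ 0.   0.  -0.1]
[-111.2   62.3] 73 [12  8]
[-142.6  -59.8] 89 [13  9]
```

Call:
apply_moves(
  series=[
    [1,0,-1,0,0,0,0.23],
    [2,0,-4,0,0,0,0.23],
    [5,-2,-4,0,0,-7,0.23],
    [8,-4,-4,0,0,-14,0.23],
    [11,-6,-4,0,0,-21,0.23],
  ],
)

```text
time: 8.5
position: [0.4943, 0.0523, 0.0848]
tool_rot: [-0.056, 0.998, -0.0, 0.001]
ft_force: [-1.2, -0.5, -0.4]
grip_width: 0.0203
```

```bash
python3 -c "
from h import *
look();go(-167.6,-79.5,80,38)
"
```

```text
t 8.55 now s [-140.1  -63.8] z 83.4 F [-6.4 -0.3 -0.1] w 20.6
d cm [ 3.13 -0.45  0.39] rv deg [  0.3  -0.9 -16.4]
```

Call:
apply_moves(
  series=[
    [3.0,-0.3,0,0,0,-7,0.23],
    [3.0,-0.3,0,0,0,-14,0.23],
    [3.0,-0.3,0,0,0,-16.4,0.23],
    [3.0,-0.3,0,0,0,-16.4,0.23],
    [3.0,-0.3,0,0,0,-16.4,0.23],
  ],
)

```text
time: 8.97
position: [0.4664, 0.0461, 0.0842]
tool_rot: [-0.193, 0.981, -0.0, 0.0]
ft_force: [-0.5, 0.6, 0.4]
grip_width: 0.0198
```

```bash
python3 -c "
from h import *
im=look();go(-167.6,-79.5,43.5,38)
im2=robot.camera('side')
cv2.imwrite('pics/c9.png',cv2.convertScaleAbs(np.hstack([cv2.resize(x,None,fx=4,fy=4,interpolation=cv2.INTER_CUBIC) for x in(im[140:240,190:290,::-1],im2[140:240,205:305,::-1])]),alpha=2.2))
"
```

```text
t 9.02 now s [-153.2  -73.5] z 84.0 F [-0.5 -0.  -0.5] w 20.0
d cm [1.52 0.39 4.05] rv deg [-0.   0.  -0.8]
```

View pics/c9.png

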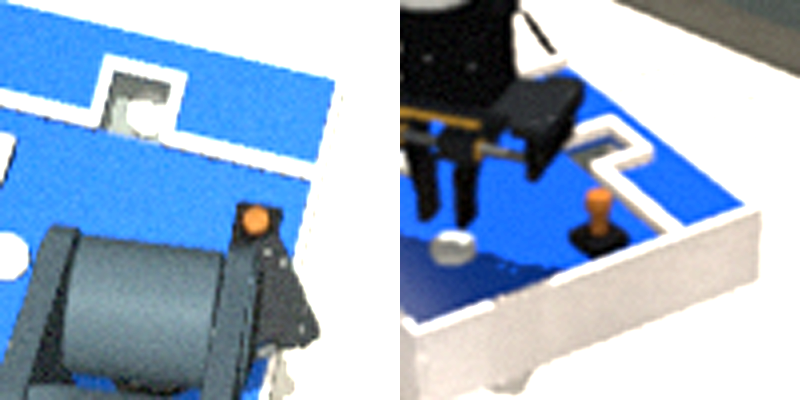

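Call:
apply_moves(
  series=[
    [1.6,0.4,0,0,0,-0.8,0.23],
    [1.6,0.4,0,0,0,-0.8,0.23],
    [1.6,0.4,1.5,0,0,-0.8,0.23],
    [1.6,0.4,3,0,0,-0.8,0.23],
    [1.6,0.4,3,0,0,-0.8,0.23],
  ],
)

```text
time: 9.48
position: [0.4495, 0.0438, 0.052]
tool_rot: [-0.2, 0.98, 0.001, -0.002]
ft_force: [0.3, 0.9, -0.3]
grip_width: 0.02
```

```bash
python3 -c "
from h import *
go(-167.6,-79.5,43.5,38)
"
```

```text
t 9.48 now s [-169.2  -80.1] z 52.0 F [ 0.3  0.9 -0.3] w 20.0
d cm [-0.17 -0.05  0.85] rv deg [ 0.1 -0.2  0. ]
```

Call:
apply_moves(
  series=[
    [-0.1,0,0.4,0,0,0,0.23],
    [-0.1,0,0.85,0,0,0,0.23],
    [-0.1,0,0.85,0,0,0,0.23],
    [-0.1,0,0.85,0,0,0,0.23],
  ],
)

```text
time: 9.82
position: [0.4515, 0.0439, 0.0452]
tool_rot: [-0.201, 0.98, -0.0, 0.0]
ft_force: [-0.2, 0.2, -0.3]
grip_width: 0.02
```

Call:
apply_moves(
  series=[
    [-0.8,0,0,0,0,0,0.23],
    [-1.6,0,0,0,0,0,0.23],
    [-2.4,0,0,0,0,0,0.23],
    [-3.2,0,0,0,0,0,0.23],
    [-4.0,0,0,0,0,0,0.23],
  ],
)

```text
time: 10.23
position: [0.4892, 0.0601, 0.0453]
tool_rot: [-0.201, 0.98, -0.0, 0.0]
ft_force: [-0.8, -0.4, 0.8]
grip_width: 0.0199
```

```bash
cat >> h.py <<'E'
def both():
    im=robot.camera('side')
    for c,a,s in tokens(im,(160,150,300,240)):
        if a<110: print('side',to_s('side',c)[0].round(1),a,s)
    look()
E
python3 -c "
from h import *
both();go(-83.3,-14.3,43.5,38)
"
```

```text
t 10.33 now s [-133.7  -53.8] z 45.3 F [-0.3 -0.8  0.1] w 19.7
d cm [-6.4 -0.   0.2] rv deg [-0.1  0.2  0.1]
```

Call:
apply_moves(
  series=[
    [-0.6,0,0.15,0,0,0,0.23],
    [-1.4,0,0.15,0,0,0,0.23],
    [-2.2,0,0.15,0,0,0,0.23],
    [-3.0,0,0.15,0,0,0,0.23],
    [-3.8,0,0.15,0,0,0,0.23],
  ],
)

```text
time: 10.75
position: [0.5239, 0.0749, 0.0435]
tool_rot: [-0.201, 0.98, -0.0, 0.0]
ft_force: [0.8, 0.8, -0.2]
grip_width: 0.0201
```

Call:
apply_moves(
  series=[
    [-0.8,0,0,0,0,0,0.23],
    [-1.4,0,0,0,0,0,0.23],
    [-2.0,0,0,0,0,0,0.23],
    [-2.4,0,0,0,0,0,0.23],
    [-2.6,0,0,0,0,0,0.23],
  ],
)

```text
time: 11.17
position: [0.5475, 0.0851, 0.0435]
tool_rot: [-0.201, 0.98, -0.0, 0.0]
ft_force: [0.2, -0.4, 1.2]
grip_width: 0.0197
```

```bash
python3 -c "
from h import *
both();go(-130,0,80,0)
"
```

```text
side [-111.4   62. ] 74 [11  8]
t 11.27 now s [-85.4 -15.2] z 43.5 F [-0.2 -0.1  0.1] w 20.1
d cm [ 2.57  3.95 -3.65] rv deg [-0.   0.  38.1]
```

Call:
apply_moves(
  series=[
    [1,0,0,0,0,0,0.23],
    [2,0,-2,0,0,0,0.23],
    [2.6,2,-3.7,0,0,7,0.23],
    [2.6,4,-3.7,0,0,14,0.23],
    [2.6,4,-3.7,0,0,21,0.23],
  ],
)

```text
time: 11.68
position: [0.5037, 0.113, 0.0814]
tool_rot: [-0.017, 1.0, 0.0, -0.001]
ft_force: [-1.1, -0.0, 0.4]
grip_width: 0.0198
```

```bash
python3 -c "
from h import *
both();go(-130,0,80,0)
"
```

```text
side [-66.2  -3.5] 75 [11  8]
blob [ -46.  -108.5] 120 [12 12]
t 11.78 now s [-132.4   -0.2] z 80.9 F [ 0.4 -0.2 -0. ] w 20.0
d cm [-0.23 -0.06  0.09] rv deg [-0.  -0.  17.2]
```

Call:
apply_moves(
  series=[
    [0,-0.2,0,0,0,7,0.23],
    [0,-0.2,1,0,0,14,0.23],
    [0,-0.2,2.2,0,0,17.2,0.23],
    [0,-0.2,3.7,0,0,17.2,0.23],
    [0,-0.2,3.7,0,0,17.2,0.23],
  ],
)

```text
time: 12.2
position: [0.5063, 0.1086, 0.0418]
tool_rot: [0.13, 0.992, -0.0, -0.001]
ft_force: [0.1, -0.6, 1.2]
grip_width: 0.0199
```

```bash
python3 -c "
from h import *
both();go(-15,0,43.5,0)
"
```

```text
blob [ -46.3 -108.6] 123 [12 12]
t 12.3 now s [-130.7   -2.6] z 43.2 F [ 0.7  0.8 -0.9] w 20.4
d cm [-11.57   0.26  -0.05] rv deg [-0.  -0.1 -0. ]
```

Call:
apply_moves(
  series=[
    [-0.8,0,0,0,0,0,0.23],
    [-1.6,0,0,0,0,0,0.23],
    [-2.4,0,0,0,0,0,0.23],
    [-3.2,0,0,0,0,0,0.23],
    [-4.0,0,0,0,0,0,0.23],
  ],
)

```text
time: 12.72
position: [0.5474, 0.0987, 0.044]
tool_rot: [0.131, 0.991, 0.0, 0.001]
ft_force: [-0.9, 0.4, 0.6]
grip_width: 0.0201
```

Call:
apply_moves(
  series=[
    [-0.8,0,0,0,0,0,0.23],
    [-1.6,0.05,0,0,0,0,0.23],
    [-2.4,0.1,0,0,0,0,0.23],
    [-3.2,0.15,0,0,0,0,0.23],
    [-4.0,0.2,0,0,0,0,0.23],
  ],
)

```text
time: 13.13
position: [0.5858, 0.0905, 0.0435]
tool_rot: [0.131, 0.991, -0.0, -0.0]
ft_force: [-0.3, 0.5, 0.5]
grip_width: 0.0202
```

Call:
apply_moves(
  series=[
    [-0.7,0,0,0,0,0,0.23],
    [-1.4,0,0,0,0,0,0.23],
    [-2.1,0,0,0,0,0,0.23],
    [-2.7,0,0,0,0,0,0.23],
    [-3.2,0,0,0,0,0,0.23],
  ],
)

```text
time: 13.55
position: [0.6168, 0.0821, 0.0435]
tool_rot: [0.131, 0.991, -0.0, 0.0]
ft_force: [0.4, 0.3, -0.6]
grip_width: 0.0203
```

```bash
python3 -c "
from h import *
both();go(-15,0,43.5,0)
"
```

```text
side [-111.2   62.3] 73 [12  8]
t 13.65 now s [-16.7  -0.1] z 43.6 F [ 0.7 -0.3  0.6] w 20.0
d cm [-0.17  0.01  0.01] rv deg [ 0.   0.1 -0.1]
```

Call:
apply_moves(
  series=[
    [-0.25,0,0,0,0,0,0.23],
    [-0.25,0,0,0,0,0,0.23],
    [-0.25,0,0,0,0,0,0.23],
  ],
)

```text
time: 13.9
position: [0.6182, 0.0817, 0.0435]
tool_rot: [0.131, 0.991, -0.0, -0.0]
ft_force: [0.3, 1.1, 0.0]
grip_width: 0.0199
```

Call:
apply_moves(
  series=[
    [1,0,-1,0,0,0,0.23],
    [2,0,-4,0,0,0,0.23],
    [5,3,-4,0,0,7,0.23],
    [8,6,-4,0,0,14,0.23],
    [11,8.8,-4,0,0,21,0.23],
  ],
)

```text
time: 14.32
position: [0.5357, 0.1931, 0.085]
tool_rot: [0.31, 0.951, 0.0, 0.001]
ft_force: [0.0, 0.1, -0.8]
grip_width: 0.0201
```

```bash
python3 -c "
from h import *
both();go(-130,88,80,-53.6)
"
```

```text
side [-111.4   63. ] 76 [12  9]
blob [ -46.2 -108.8] 119 [12 12]
t 14.42 now s [-130.    88.4] z 84.2 F [-0.1 -0.9 -1.1] w 19.5
d cm [-0.02 -0.04  0.42] rv deg [-0.2 -0.2 33. ]
```

Call:
apply_moves(
  series=[
    [0,0,0,0,0,7,0.23],
    [0,0,0,0,0,14,0.23],
    [0,0,0,0,0,21,0.23],
    [0,0,0,0,0,28,0.23],
    [0,0,0,0,0,33,0.23],
  ],
)

```text
time: 14.83
position: [0.5362, 0.1921, 0.0842]
tool_rot: [0.566, 0.824, -0.0, 0.0]
ft_force: [-0.6, 0.4, 0.3]
grip_width: 0.0204
```

```bash
python3 -c "
from h import *
go(-130,88,43.5,-53.6)
im=robot.camera('top'); b=blue(im); s=robot.camera('side'); bs=blue(s)
for x in range(-45,46,6):
  r=[]
  for y in range(-24,25,6):
    P=np.r_[O+E2@[x/1e3,y/1e3],.06]
    u=pix('top',P+CAM['top'])[0].round().astype(int); v=pix('side',P+CAM['side'])[0].round().astype(int)
    r.append('%3d%s%s'%(im[u[1],u[0]].max(),'b' if b[u[1],u[0]] else '.','b' if bs[v[1],v[0]] else '.'))
  print(x,' '.join(r))
"
```

```text
t 14.83 now s [-123.5   85.5] z 84.2 F [-0.6  0.4  0.3] w 20.4
d cm [ 0.59 -0.38  4.07] rv deg [-0.   0.  -0.5]
-45 141bb 141bb 141bb 144bb 142bb 143bb 144bb 140bb 141bb
-39 142bb 141bb 141bb 142bb 143bb 142bb 140bb 141bb 142bb
-33 140bb 140bb 141bb 141bb 143bb 143bb 137bb 142bb 144bb
-27 144bb 142bb 143bb 142bb 141bb 143bb 143bb 142bb 141bb
-21 139bb 142bb 143bb 140bb 141bb 143bb 144bb 140bb 141bb
-15 142bb 142bb 140bb 140bb 141bb 143bb 141bb 141bb 140bb
-9 143bb 142bb 141bb 140bb 138bb 140bb 142bb 142bb 139bb
-3 129bb 140bb 124.b 134bb 126.b 133bb 124.b 128bb 106bb
3 165..  92.. 130..  77.. 100.. 101.. 104..  60.b 154..
9 158.. 117.. 135.. 125.. 134.. 105.. 102..  65.. 104..
15 182.. 157.. 156.. 153.. 154..  96.. 103..  64.b 163..
21 169.. 155.. 155.. 150.. 151.. 155.. 105..  60..  65.b
27 182.. 153.. 122.. 154.. 149.. 124..  84..  61.b 147..
33 168..  83..  81..  82..  80..  67..  58..  55..  74.b
39 181..  57..  74..  69..  66..  55..  60..  56.b 147..
45 167..  97..  61.. 123..  79.. 126..  80.. 141.. 108..
```

Call:
apply_moves(
  series=[
    [0.6,-0.4,0,0,0,0,0.23],
    [0.6,-0.4,1,0,0,0,0.23],
    [0.6,-0.4,2.5,0,0,0,0.23],
    [0.6,-0.4,3.9,0,0,0,0.23],
    [0.6,-0.4,4.0,0,0,0,0.23],
  ],
)

```text
time: 15.35
position: [0.5293, 0.1962, 0.0413]
tool_rot: [0.564, 0.826, -0.001, -0.001]
ft_force: [0.0, 0.4, 0.7]
grip_width: 0.02
```

```bash
python3 -c "
from h import *
both();go(-78.8,18.7,43.5,-53.6)
"
```

```text
blob [ -46.4 -108.8] 123 [12 12]
t 15.45 now s [-130.6   88.1] z 42.8 F [-0.2 -0.  -0. ] w 19.9
d cm [-8.66  0.08 -0.08] rv deg [-0.1 -0.  -0.1]
```

Call:
apply_moves(
  series=[
    [-0.8,0,-0.05,0,0,0,0.23],
    [-1.6,0,-0.05,0,0,0,0.23],
    [-2.4,0,-0.05,0,0,0,0.23],
    [-3.2,0,-0.05,0,0,0,0.23],
    [-4.0,0,-0.05,0,0,0,0.23],
  ],
)

```text
time: 15.87
position: [0.5461, 0.158, 0.0445]
tool_rot: [0.565, 0.825, 0.0, 0.0]
ft_force: [0.8, 0.7, -0.0]
grip_width: 0.0198
```

Call:
apply_moves(
  series=[
    [-0.8,0,0,0,0,0,0.23],
    [-1.6,0,0,0,0,0,0.23],
    [-2.4,0,0,0,0,0,0.23],
    [-3.2,0,0,0,0,0,0.23],
    [-3.8,0,0,0,0,0,0.23],
  ],
)

```text
time: 16.28
position: [0.5597, 0.1227, 0.0441]
tool_rot: [0.564, 0.825, 0.0, 0.0]
ft_force: [-0.1, 0.4, 0.6]
grip_width: 0.0197
```

Call:
apply_moves(
  series=[
    [-0.4,0,0,0,0,0,0.23],
    [-0.8,0,0,0,0,0,0.23],
    [-0.8,0,0,0,0,0,0.23],
    [0.2,0,0,0,0,0,0.23],
    [1.4,0,-2,0,0,0,0.23],
  ],
)

```text
time: 16.7
position: [0.5513, 0.1367, 0.0612]
tool_rot: [0.565, 0.825, -0.002, -0.003]
ft_force: [0.2, 1.1, -0.2]
grip_width: 0.0199
```

```bash
python3 -c "
from h import *
both();go(-130,0,80,0)
"
```

```text
side [-64.5  -3.9] 79 [12  8]
blob [ -46.4 -108.6] 122 [12 12]
t 16.8 now s [-92.3  38.7] z 65.6 F [ 1.3 -0.1  0.5] w 19.6
d cm [-0.89 -5.32 -1.45] rv deg [  0.1   0.1 -53.7]
```

Call:
apply_moves(
  series=[
    [0,0,-1.5,0,0,-7,0.23],
    [-0.4,-2.5,-1.5,0,0,-14,0.23],
    [-0.7,-5.3,-1.5,0,0,-21,0.23],
    [-0.7,-5.3,-1.5,0,0,-28,0.23],
    [-0.7,-5.3,-1.5,0,0,-35,0.23],
  ],
)

```text
time: 17.22
position: [0.5049, 0.1109, 0.0787]
tool_rot: [0.287, 0.958, -0.0, -0.001]
ft_force: [-0.4, -0.1, -0.3]
grip_width: 0.0202
```

```bash
python3 -c "
from h import *
both();go(-130,-3,80,0)
"
```

```text
side [-64.5  -4.3] 78 [12  8]
blob [ -46.6 -108.5] 121 [12 12]
t 17.32 now s [-131.    -0.2] z 78.8 F [-0.1  0.4 -0.8] w 19.8
d cm [-0.18 -0.23 -0.12] rv deg [ -0.    0.  -18.8]
```

Call:
apply_moves(
  series=[
    [-0.2,-0.3,0,0,0,-7,0.23],
    [-0.2,-0.3,1,0,0,-14,0.23],
    [-0.2,-0.3,2.2,0,0,-18.8,0.23],
    [-0.2,-0.3,3.5,0,0,-18.8,0.23],
    [-0.2,-0.3,3.5,0,0,-18.8,0.23],
  ],
)

```text
time: 17.73
position: [0.5061, 0.1076, 0.0421]
tool_rot: [0.131, 0.991, -0.0, -0.002]
ft_force: [0.3, -0.3, 0.1]
grip_width: 0.0198
```

```bash
python3 -c "
from h import *
robot.camera('side');go(-15,0,43.5,0)
"
```

```text
t 17.78 now s [-130.5   -3.7] z 42.9 F [-0.   0.5  0.5] w 19.8
d cm [-11.55   0.4   -0.09] rv deg [-0.  -0.1 -0.1]
```

Call:
apply_moves(
  series=[
    [-0.8,0,-0.05,0,0,0,0.23],
    [-1.6,0,-0.05,0,0,0,0.23],
    [-2.4,0,-0.05,0,0,0,0.23],
    [-3.2,0,-0.05,0,0,0,0.23],
    [-4.0,0,-0.05,0,0,0,0.23],
  ],
)

```text
time: 18.2
position: [0.5477, 0.0968, 0.0451]
tool_rot: [0.13, 0.992, 0.0, 0.001]
ft_force: [-0.1, 0.2, -0.0]
grip_width: 0.0202
```

Call:
apply_moves(
  series=[
    [-0.8,0.05,0,0,0,0,0.23],
    [-1.6,0.1,0,0,0,0,0.23],
    [-2.4,0.15,0,0,0,0,0.23],
    [-3.2,0.25,0,0,0,0,0.23],
    [-4.0,0.35,0,0,0,0,0.23],
  ],
)

```text
time: 18.62
position: [0.5862, 0.0901, 0.0445]
tool_rot: [0.13, 0.992, -0.0, -0.0]
ft_force: [-0.4, -0.4, 0.9]
grip_width: 0.0201
```

Call:
apply_moves(
  series=[
    [-0.7,0,0,0,0,0,0.23],
    [-1.4,0,0,0,0,0,0.23],
    [-2.1,0,0,0,0,0,0.23],
    [-2.7,0,0,0,0,0,0.23],
    [-3.2,0,0,0,0,0,0.23],
  ],
)

```text
time: 19.03
position: [0.6173, 0.0817, 0.0445]
tool_rot: [0.13, 0.992, -0.0, 0.0]
ft_force: [-0.2, -0.5, 0.2]
grip_width: 0.0199
```

Call:
apply_moves(
  series=[
    [-0.3,0,0,0,0,0,0.23],
    [-0.4,0,0,0,0,0,0.23],
    [-0.4,0,0,0,0,0,0.23],
  ],
)

```text
time: 19.28
position: [0.6205, 0.0809, 0.0445]
tool_rot: [0.13, 0.992, 0.0, 0.0]
ft_force: [0.4, 0.2, 0.5]
grip_width: 0.0199
```

```bash
python3 -c "
from h import *
go(-15,0,43.5,0)
"
```

```text
t 19.28 now s [-13.5  -0.3] z 44.5 F [0.4 0.2 0.5] w 19.9
d cm [0.15 0.03 0.1 ] rv deg [ 0.  0. -0.]
```

Retreat and check.

Call:
apply_moves(
  series=[
    [1.5,0,-1,0,0,0,0.23],
    [3,0,-4,0,0,0,0.23],
    [6,0,-7,0,0,0,0.23],
    [9,1,-10,0,0,0,0.23],
    [12,2,-12,0,0,0,0.23],
  ],
)

```text
time: 19.7
position: [0.5091, 0.131, 0.1664]
tool_rot: [0.131, 0.991, 0.0, 0.001]
ft_force: [0.2, 0.1, 0.5]
grip_width: 0.0201
```

Call:
apply_moves(
  series=[
    [4,4,0,0,0,0,0.23],
    [4,8,0,0,0,0,0.23],
    [4,12,0,0,0,0,0.23],
    [4,16,0,0,0,0,0.23],
    [4,16,0,0,0,0,0.23],
  ],
)

```text
time: 20.12
position: [0.5134, 0.3023, 0.1654]
tool_rot: [0.128, 0.992, 0.002, 0.002]
ft_force: [1.0, -0.1, -1.0]
grip_width: 0.0203
```

```bash
python3 -c "
from h import *
both();go(-15,0,43.5,0)
im=robot.camera('top'); im2=robot.camera('side')
cv2.imwrite('pics/c10.png',cv2.convertScaleAbs(np.hstack([cv2.resize(x,None,fx=f,fy=f,interpolation=cv2.INTER_CUBIC)[:540,:395] for f,x in((3,im[130:310,155:290,::-1]),(2.7,im2[100:300,155:305,::-1]))]),alpha=2))
"
```

```text
blob [ -46.  -108.9] 120 [12 12]
t 20.22 now s [-174.5  181.5] z 164.4 F [ 0.1 -0.2 -0.3] w 19.8
d cm [-15.88 -18.21  12.1 ] rv deg [0.  0.  0.2]
```

View pics/c10.png

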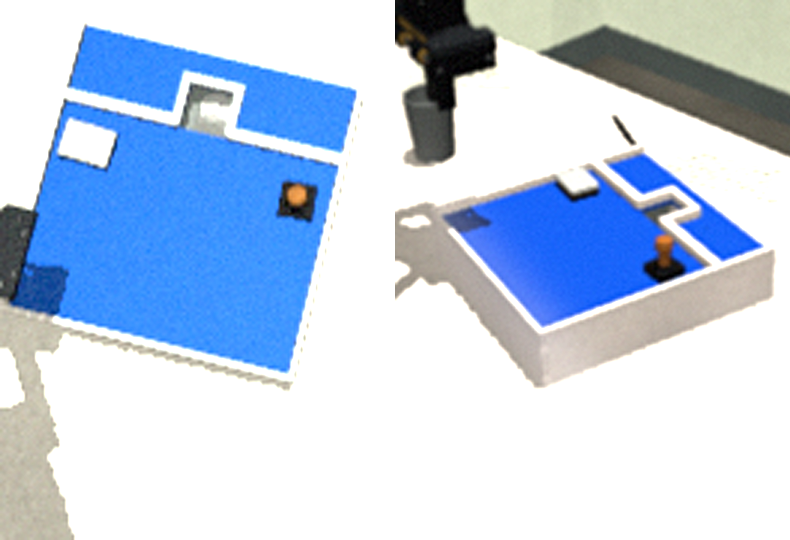

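```bash
python3 -c "
from rig import robot
robot.camera('top');robot.camera('side');o=robot.get_obs();print(o['time'],abs(o['joint_velocities']).max());print(robot.hand_in())"
```

```text
20.4167 0.006816951186678738
the job is handed in; nothing more can be done
None
```

I swept all three tokens through the gate one at a time, about 5.5 s apart, and handed in at 20.4 s. I used the two fingertips, held 20 mm apart, as a cradle. The middle token went straight in. The other two I first pushed diagonally to the gate line, then straight through.

**Last checks:** After the final push the tray floor was clear in both views, and bright pieces lay below in the slot. I could not count three separate tokens through the opening, and I did not measure whether they were at rest. By colour mask the stamp had moved less than 1 mm. The ink pad and pen pot looked undisturbed by eye. I did not re-check the gel bottle, but the arm never went near it. The arm stood clear and still.

**Disagreements:**
- **Height:** The reported tool height was about 38 mm lower than the cameras and the touch on the tray floor showed. I set the pushing height from that touch.
- **Touch-down force:** That touch went further than needed and reached about 61 N. This is below the 120 N wrist limit, and the fingertips made the contact, not the gripper body.
- **Cameras:** The two cameras disagreed by about 4 mm sideways, so I used the average.

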